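# Static check before board work

### The arm

A 7-joint arm with a two-finger parallel gripper is mounted at the origin on a cart in front of the work surface, level with it; the furniture and walls round the work are solid. World frame = base frame: x ahead of the robot, y to its left, z up, the work surface at z = 0. Lengths are in m, angles in rad, forces in N, time in s.
With the tool pointing down it reaches from about 0.4 to 0.85 m from the base axis. Payload 4.4 kg.
Tool frame: the origin (TCP) lies at the very end of the fingers, on their centre line; the grasp point (between the pads) lies 19 mm behind it; z points along the fingers, y is the line along which they close (so a half turn about z gives the same grasp; the last joint's range is limited). The gripper opens to 94 mm and grips with 3 to 60 N. Pads are 16 mm wide; open, the fingers measure 119 mm over their backs; the gripper's body (75 mm by 177 mm) begins 78 mm behind the grasp point.
Start: joints at [1.089, 0.628, 0.038, 1.517, -0.027, 0.996, -0.02], TCP at [0.263, -0.595, 0.205] pointing down, gripper open.
Joint ranges: [-3.06, 3.06], [-0.37, 2.12], [-1.25, 1.32], [0.18, 2.47], [-1.1, 4.24], [0.23, 1.98], [-2.94, 2.94]. Speed limits (rad/s): [2.57, 2.57, 3.14, 3.14, 3.14, 3.14, 3.14].

### API

Orientations are given as a unit quaternion [x, y, z, w].
In Python, from bench import * gives the robot as it stands.
- The arm moves only by the shell command python3 -m jog 'ROWS'. ROWS is JSON, a list of rows, each a list of 7 numbers: the shift along the tool's x, y, z in units of 40 mm (1.0 is 40 mm), then the turn, a rotation vector about the tool's x, y, z in units of 5 degrees (1.0 is 5 degrees), then the opening, from 0 (shut) to 1 (fully open). A call has 1 to 12 rows; each row is the pose to reach, as a shift and turn from the pose commanded when the call began, along the tool's axes at that moment; what a row does not reach only later rows make up. A row lasts 1/10 s, in which the tool goes at most 50 mm and 8.59 degrees, less where a joint would pass 70% of its speed; a pose out of reach is approached as far as the arm can. A call with a gripper value outside its range is refused whole. The fingers move at their own pace and stop on an object; the grip force is fixed at half the most. Time passes only in rows, so rows that repeat a pose let the fingers close. It gives the time, the measured TCP pose, the force, the opening and the grip force at its end, in the units of the state.
- observe(): the state, without advancing time (a new reading comes with each control period).
- grab_frame(name): name is "scene" or "top" or "wrist"; returns a dict with "image" (480x640x3 uint8, blue, green, red), "range_z" (480x640 float32, m along the optical axis (not along the pixel's ray), 0 where there is no reading), "vertical_fov" (degrees; the focal length in pixels is half the picture's height over the tangent of half this angle, whatever the lens; pixels are square), "cx", "cy" (the principal point, pixels), "R" (3x3) and "t" (3): a world point X has camera coordinates R X + t; the wrist camera has in their place "mount" (4x4, takes a point from camera to tool coordinates, whose origin is the TCP and whose axes are the flange's). Camera axes: x right, y down, z forward; pixel columns grow to the right and rows downward; lengths in m; the calibration is good to about 2 mm. A picture is of the moment at which its call begins: read the wrist's pose just before it.
- job_done(): hands the job in; it is judged then, once.
The state is a dict: "clock": time; "joint_positions": joint angles; "qvel": joint speeds; "effort": joint torques, N m; "tool_pos": TCP position; "orientation": TCP orientation; "force": force on the tool from outside, world axes, zero at the start; "wrist_torque": the same for the moment, N m; "gripper_width": finger opening in m; "gripper_force": force on a finger pad.
Only numpy, scipy, OpenCV 4.12 (cv2) and the standard library are available. Lean on these libraries where they do the work, as an engineer would, in place of code of your own. Each camera call takes 0.05 s, during which the arm holds its last target. There are 200 camera calls.

### The job

Do the static check before handling the boards: rest the fingertips lightly on the brass touch pad for a good second without pushing it to its stop, take them off, then press the green button down to log the check, and draw the hand back at least 10 cm clear. Do not touch the red alarm button or its pod; nothing is to be picked up, so leave the pods and everything else on the bench standing where they are.

Things in the scene. Friction and masses are not known exactly. Their poses are not given: they have to be found in the camera images.
- earth_pod: Loose, weighted (about 0.8 kg) square grey desk pod on rubber feet, 70 x 70 mm, grey shell top 33 mm above the bench, with a broad round brass touch pad (golden yellow, 44 mm across) in the middle of its top. Origin: centre of its underside, on the bench; z up. Which of the three places it stands in varies.
- earth_pad_top (a point): Centre of the top face of the brass touch pad, 46 mm above the bench when untouched; it goes down with the pad.
- earth_pad (a joint): How far the sprung brass pad is pushed down, m: 0 untouched, 0.010 at its stop. It starts to move at about 1 N, then about 0.9 N per mm, 10 N at the stop; it springs back. The contact counts from 0.0007 down; beyond 0.0085 counts as pushed to the stop.
- log_pod: Loose, weighted (about 0.8 kg) square grey desk pod on rubber feet, 70 x 70 mm, grey shell top 33 mm above the bench, with a round green push button (32 mm across) in the middle of its top. Origin: centre of its underside, on the bench; z up. Which of the three places it stands in varies.
- green_button_top (a point): Centre of the top face of the green button, 46 mm above the bench when untouched; it goes down with the button.
- green_button (a joint): How far the sprung green button is pressed, m: 0 untouched, 0.006 fully down (about 5 N; starts to move at 1.5 N). It switches at 0.004 and springs back.
- alarm_pod: Loose, weighted (about 0.8 kg) square grey desk pod on rubber feet, 70 x 70 mm, grey shell top 33 mm above the bench, with a round red push button (32 mm across, top 46 mm above the bench) in the middle of its top. It calls an alarm: not to be touched. Origin: centre of its underside, on the bench; z up. Which of the three places it stands in varies.
- red_button (a joint): How far the sprung red alarm button is pressed, m: 0 untouched, 0.006 fully down (about 5 N).
- heat_sink: Bystander, loose: finned aluminium heat sink, 30 x 30 x 17 mm. Origin: centre of its underside.
- battery_9v: Bystander, loose: block battery lying on its side, black and orange, 26 x 49 x 17 mm. Origin: centre of its underside.
- film_tape: Bystander, loose: roll of amber tape lying flat, 56 mm across, 15 mm high. Origin: centre of its underside.
- solder_spool: Bystander, loose: spool of solder wire standing on its flange, 49 mm across, 43 mm high. Origin: centre of its underside.
- solvent_bottle: Bystander, loose: white bottle with a blue dropper cap, 44 mm across, 105 mm high. Origin: centre of its underside.
- side_cutters: Bystander, loose: small cutters with red handles lying flat, 41 x 104 x 12 mm. Origin: centre of its underside.
There are look-alikes about, which are no part of the job. What is shaped like the earth_pod but turquoise is not meant.

How it is judged:
By the outcome, as a careful person would: the job done as asked, in the order asked, and still so for the second after the job is handed in, with the robot touching nothing.
It also fails if it takes over 42 s, if anything falls off the work surface, if the arm or the gripper's body presses on something with over 40 N, if the wrist force passes 120 N, or if a joint passes its speed limit or range.

## Working session

There is one attempt and no reset: what is moved stays moved. The work goes in short steps, Python scripts to look and compute and a shell command to move; the robot and the scene stay as the last step left them, time stands still between calls to the robot, and variables do not carry over. Pictures are saved under pics/ and viewed, at most 10 in all, crops included, and the job is handed in when it is done.

```bash
mkdir -p pics; ls; python3 - <<'E'
from bench import *
import cv2, numpy as np, pickle
o=observe(); print(o)
for n in("top","scene"):
    f=grab_frame(n); pickle.dump(f,open(n+".pkl","wb")); cv2.imwrite(f"pics/{n}0.png",f["image"]); print(n,f["vertical_fov"],f["cx"],f["cy"],f["R"],f["t"])
E
```

```text
pics
{'clock': 0.0, 'joint_positions': array([ 1.0892121 ,  0.62932435,  0.03845545,  1.51829401, -0.02698032,
        0.99631542, -0.02000925]), 'qvel': array([-1.61238960e-03, -9.59482094e-04, -5.98107592e-04, -9.50055130e-05,
       -4.77931484e-04, -6.17614593e-04,  1.68280994e-04]), 'effort': array([-1.23532350e-04, -5.49729037e+01,  1.14380557e+00, -1.86633217e+01,
       -5.21754753e-02,  2.35751260e-02,  1.61284925e-04]), 'tool_pos': array([ 0.26229821, -0.59403291,  0.20459216]), 'orientation': array([ 9.78468548e-01,  2.06393969e-01, -2.10521098e-04, -8.86747545e-04]), 'force': array([-0.0312586 , -1.04495183, -0.46718636]), 'wrist_torque': array([0.00834019, 0.00121646, 0.00585386]), 'gripper_force': 0.0, 'gripper_width': 0.09402666581247719}
top 54.62515186766584 320.7028760190626 241.24272184209914 [[-0.02887692 -0.9994352   0.01718714]
 [-0.98824523  0.02596279 -0.15065622]
 [ 0.1501249  -0.0213356  -0.9884368 ]] [0.31049098 0.56639394 1.0731416 ]
scene 47.14707750170579 313.97133590700713 238.19018487540646 [[-0.77573505 -0.63105447  0.00232312]
 [-0.40180179  0.49107672 -0.7729159 ]
 [ 0.4866112  -0.60051138 -0.63450423]] [0.60755397 0.11660139 1.13517559]
```

View pics/top0.png

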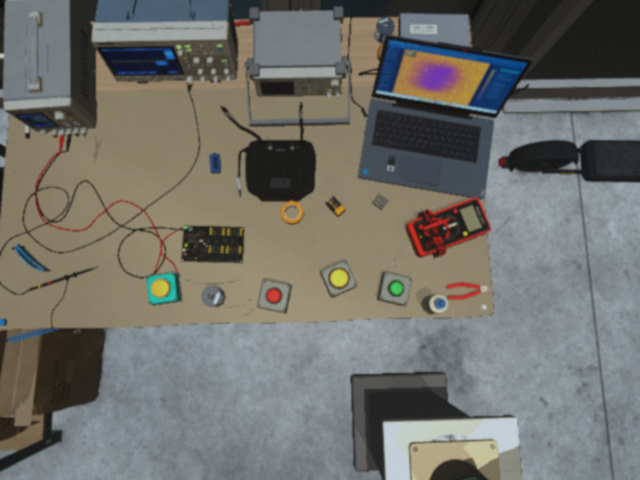

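View pics/scene0.png

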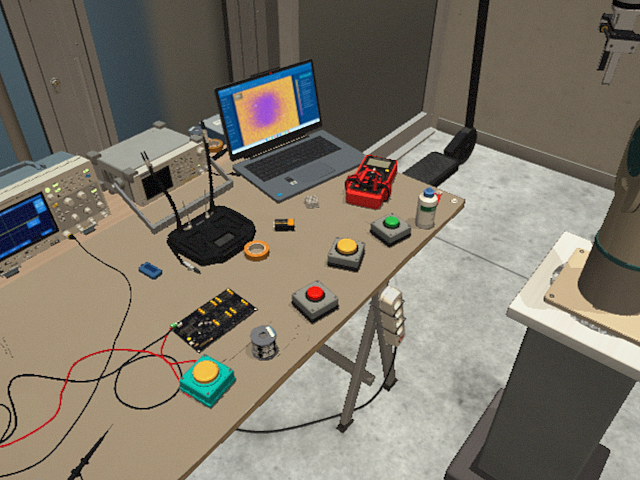

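The top view shows the red alarm pod at (274,295), the brass pad on its grey pod at (339,278) and the green button at (396,288). The turquoise decoy is at (162,288), and the bottle is right of green at (437,303). The scene view agrees.

```bash
cat > h.py <<'E'
import numpy as np, cv2
from scipy.spatial.transform import Rotation as Ro
def cloud(f):
    fl=240/np.tan(np.radians(f["vertical_fov"]/2)); z=f["range_z"]
    v,u=np.mgrid[:480,:640]
    P=np.stack([(u-f["cx"])/fl*z,(v-f["cy"])/fl*z,z],-1)
    return (P-f["t"])@f["R"]
def local(p,o):  # world point -> shift in tool axes, 40 mm units
    return Ro.from_quat(o["orientation"]).inv().apply(np.array(p)-o["tool_pos"])/.04
E
python3 - <<'E'
from h import *; import pickle
from bench import observe
hsv=dict(yellow=((20,120,120),(35,255,255)),green=((45,120,80),(75,255,255)),red=((172,120,80),(180,255,255)))
seeds=dict(top=dict(yellow=(339,278),green=(396,288),red=(274,295)),scene=dict(yellow=(346,246),green=(391,223),red=(315,294)))
o=observe()
for n in seeds:
    f=pickle.load(open(n+".pkl","rb")); P=cloud(f); H=cv2.cvtColor(f["image"],cv2.COLOR_BGR2HSV)
    for c,(u,v) in seeds[n].items():
        h0=H[v,u].astype(int); d=np.abs(H[...,0].astype(int)-h0[0]); d=np.minimum(d,180-d)
        m=((d<8)&(H[...,1]>100)&(H[...,2]>60)).astype(np.uint8); _,L=cv2.connectedComponents(m)
        q=P[(L==L[v,u])&(P[...,2]>.035)&(P[...,2]<.06)]
        p=(q.max(0)+q.min(0))/2
        print(n,c,h0,len(q),"mean",q.mean(0).round(4),"mid",p.round(4),"ext",np.ptp(q,axis=0).round(3), "bearing",np.degrees(np.arctan2(p[1],p[0])).round(1),"r",np.hypot(*p[:2]).round(3))
    # pod yaw: shell-top points near yellow
print("tool axes",Ro.from_quat(o["orientation"]).as_matrix().round(3))
E
```

```text
top yellow [ 33 156 209] 206 mean [0.4862 0.2549 0.0457] mid [0.4866 0.2543 0.046 ] ext [0.036 0.038 0.009] bearing 27.6 r 0.549
top green [ 65 162 195] 147 mean [0.4582 0.1207 0.0449] mid [0.4594 0.1201 0.043 ] ext [0.031 0.031 0.014] bearing 14.6 r 0.475
top red [  3 188 197] 163 mean [0.4491 0.4096 0.0446] mid [0.45   0.4106 0.0434] ext [0.033 0.033 0.017] bearing 42.4 r 0.609
scene yellow [ 22 179 242] 239 mean [0.4828 0.2592 0.0432] mid [0.4853 0.253  0.0419] ext [0.043 0.049 0.012] bearing 27.5 r 0.547
scene green [ 65 165 218] 109 mean [0.4555 0.1247 0.043 ] mid [0.4559 0.122  0.0415] ext [0.029 0.031 0.012] bearing 15.0 r 0.472
scene red [  2 233 242] 179 mean [0.4463 0.4135 0.0432] mid [0.4477 0.4108 0.042 ] ext [0.031 0.032 0.014] bearing 42.5 r 0.608
tool axes [[ 0.915  0.404 -0.001]
 [ 0.404 -0.915  0.002]
 [-0.    -0.002 -1.   ]]
```

```bash
python3 -m jog '[[8.6,-9.7,0,0,0,0,0],[8.6,-9.7,0,0,0,0,0],[8.6,-9.7,0,0,0,0,0],[8.6,-9.7,0,0,0,0,0],[8.6,-9.7,0,0,0,0,0],[8.6,-9.7,0,0,0,0,0],[8.6,-9.7,0,0,0,0,0],[8.6,-9.7,0,0,0,0,0],[8.6,-9.7,0,0,0,0,0],[8.6,-9.7,0,0,0,0,0],[8.6,-9.7,0,0,0,0,0],[8.6,-9.7,0,0,0,0,0]]'; python3 -c "
from h import *
from bench import observe
o=observe();print(local((.4855,.255,.12),o),o['tool_pos'],o['joint_positions'].round(2))"
```

```text
clock: 1.3
tool_pos: [0.4213, -0.0974, 0.2054]
orientation: [0.978, 0.21, 0.0, -0.001]
force: [0.2, 0.5, -0.5]
gripper_width: 0.0022
gripper_force: 0.0
[ 5.0747222  -7.37649617  2.14539321] [ 0.42129284 -0.09744118  0.20539201] [ 0.19  0.32 -0.03  2.09  0.01  0.73 -1.  ]
```

```bash
python3 -m jog '[[5.07,-7.38,0,0,0,0,0],[5.07,-7.38,0,0,0,0,0],[5.07,-7.38,0,0,0,0,0],[5.07,-7.38,0,0,0,0,0],[5.07,-7.38,0,0,0,0,0],[5.07,-7.38,0,0,0,0,0],[5.07,-7.38,0,0,0,0,0],[5.07,-7.38,1.0,0,0,0,0],[5.07,-7.38,2.1,0,0,0,0],[5.07,-7.38,2.1,0,0,0,0],[5.07,-7.38,2.1,0,0,0,0]]'; python3 - <<'E'
from h import *; import pickle
from bench import *
o=observe();print(local((.4855,.255,.05),o),o['tool_pos'],o['force'])
f=grab_frame("wrist");g=grab_frame("scene");a=f["image"];cv2.imwrite("pics/w1.png",np.hstack([cv2.resize(a,(400,300)),g["image"][120:420,200:600]]))
fl=240/np.tan(np.radians(f["vertical_fov"]/2)); z=f["range_z"]; v,u=np.mgrid[:480,:640]
P=np.stack([(u-f["cx"])/fl*z,(v-f["cy"])/fl*z,z],-1)@f["mount"][:3,:3].T+f["mount"][:3,3]
W=Ro.from_quat(o["orientation"]).apply(P.reshape(-1,3)).reshape(P.shape)+o["tool_pos"]
H=cv2.cvtColor(a,cv2.COLOR_BGR2HSV).astype(int)
for n,(lo,hi) in dict(yellow=(18,36),green=(50,80)).items():
    q=W[(H[...,0]>lo)&(H[...,0]<hi)&(H[...,1]>100)&(H[...,2]>60)&(W[...,2]>.035)&(W[...,2]<.06)&(z>0)]
    if len(q): print(n,len(q),q.mean(0),q.min(0),q.max(0),np.median(q[:,2]))
E
```

```text
clock: 2.4
tool_pos: [0.4871, 0.2494, 0.1214]
orientation: [0.979, 0.205, -0.001, 0.001]
force: [0.1, 0.5, 0.5]
gripper_width: 0.0004
gripper_force: 0.0
[ 0.02220742 -0.1465571   1.78519159] [0.48713972 0.24940037 0.12141544] [0.11406033 0.50562379 0.54885362]
yellow 2840 [0.49064519 0.25011194 0.04364744] [0.46622601 0.04874469 0.03507769] [0.58407581 0.27475617 0.04598592] 0.043869458338037036
green 1343 [0.46172705 0.12131859 0.04297383] [0.44412953 0.10362751 0.03511673] [0.47561319 0.13509085 0.04628149] 0.043589477127116444
```

View pics/w1.png

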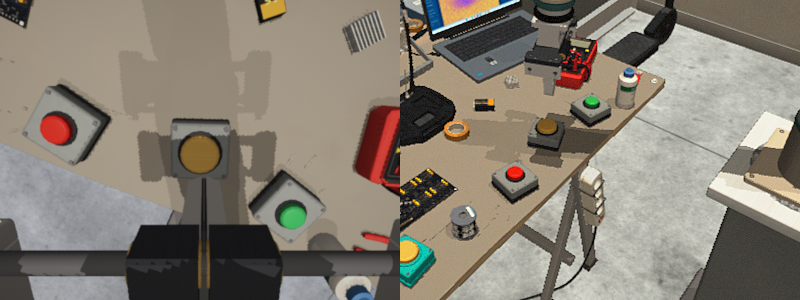

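The wrist picture shows the brass pad just ahead of the shut fingers at (200,154) and green at (291,217), both clear. I'll go down to just above the pad.

```bash
python3 -m jog '[[0,0,0,0,0,0,0],[0,0,0.8,0,0,0,0],[0,0,1.6,0,0,0,0],[0,0,1.6,0,0,0,0],[0,0,1.6,0,0,0,0]]'; python3 -c "
from h import *
from bench import observe
o=observe();print(local((.487,.2545,.046),o),o['tool_pos'],o['force'])"
```

```text
clock: 3.0
tool_pos: [0.4875, 0.2514, 0.0587]
orientation: [0.978, 0.206, 0.001, -0.0]
force: [0.5, 0.6, -0.0]
gripper_width: 0.0003
gripper_force: 0.0
[ 0.02084491 -0.0761604   0.31679384] [0.48745486 0.2513704  0.05867075] [ 0.45095246  0.63138049 -0.03985584]
```

```bash
python3 -m jog '[[0,-0.07,0.1,0,0,0,0],[0,-0.07,0.2,0,0,0,0],[0,-0.07,0.28,0,0,0,0],[0,-0.07,0.34,0,0,0,0],[0,-0.07,0.38,0,0,0,0],[0,-0.07,0.4,0,0,0,0],[0,-0.07,0.4,0,0,0,0],[0,-0.07,0.4,0,0,0,0]]'
```

```text
clock: 3.8
tool_pos: [0.4861, 0.2541, 0.0418]
orientation: [0.978, 0.206, 0.0, -0.0]
force: [-0.4, 0.3, 5.0]
gripper_width: 0.0001
gripper_force: 2.3
```

```bash
python3 -m jog '[[0,0,0,0,0,0,0],[0,0,0,0,0,0,0],[0,0,0,0,0,0,0],[0,0,0,0,0,0,0],[0,0,0,0,0,0,0],[0,0,0,0,0,0,0],[0,0,0,0,0,0,0],[0,0,0,0,0,0,0]]';python3 -m jog '[[0,0,0,0,0,0,0],[0,0,0,0,0,0,0],[0,0,0,0,0,0,0],[0,0,0,0,0,0,0],[0,0,0,0,0,0,0],[0,0,0,0,0,0,0],[0,0,0,0,0,0,0],[0,0,0,0,0,0,0]]'; python3 -m jog '[[0,0,-0.3,0,0,0,0],[0,0,-1,0,0,0,0],[0,0,-2,0,0,0,0],[0,0,-2,0,0,0,0],[0,0,-2,0,0,0,0]]'; python3 -c "
from h import *
from bench import observe
o=observe();print(local((.4595,.121,.046),o),o['tool_pos'],o['force'])"
```

```text
clock: 4.6
tool_pos: [0.4861, 0.2541, 0.0416]
orientation: [0.978, 0.206, 0.0, -0.0]
force: [1.5, 1.7, 4.6]
gripper_width: 0.0003
gripper_force: 2.4
clock: 5.4
tool_pos: [0.486, 0.254, 0.0416]
orientation: [0.978, 0.206, 0.0, -0.0]
force: [3.5, 3.2, 5.2]
gripper_width: 0.0002
gripper_force: 2.5
clock: 5.9
tool_pos: [0.4846, 0.2524, 0.1218]
orientation: [0.979, 0.206, -0.001, 0.001]
force: [0.3, 0.3, -0.9]
gripper_width: 0.0003
gripper_force: 0.0
[-1.89530904  2.75242051  1.90264359] [0.48458216 0.25244913 0.12184801] [ 0.28487773  0.27634111 -0.93096517]
```

```bash
python3 -m jog '[[-1.93,2.76,0,0,0,0,0],[-1.93,2.76,0,0,0,0,0],[-1.93,2.76,0,0,0,0,0],[-1.93,2.76,0,0,0,0,0],[-1.93,2.76,1,0,0,0,0],[-1.93,2.76,1.6,0,0,0,0],[-1.93,2.76,1.6,0,0,0,0],[-1.93,2.76,1.6,0,0,0,0]]'; python3 -c "
from h import *
from bench import *
o=observe();print(local((.459,.121,.046),o),o['tool_pos'],o['force'])
import pickle
A=pickle.load(open('top.pkl','rb'))['image'];f=grab_frame('top');cv2.imwrite('pics/t2.png',np.hstack([A[240:330,230:430],f['image'][240:330,230:430]]).repeat(2,0).repeat(2,1))"
```

```text
clock: 6.7
tool_pos: [0.4585, 0.1217, 0.0568]
orientation: [0.978, 0.207, -0.002, 0.0]
force: [0.0, -0.2, 0.3]
gripper_width: 0.0005
gripper_force: 0.0
[0.00643622 0.02108757 0.27103135] [0.45845744 0.12167726 0.05684239] [ 0.03549521 -0.22321235  0.29997872]
```

View pics/t2.png

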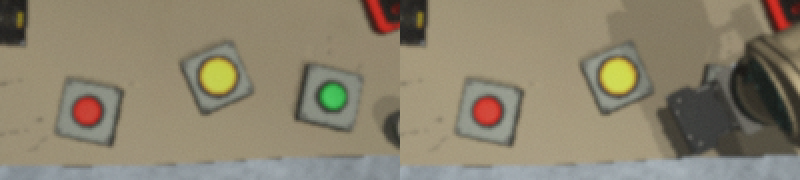

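The before/after crops show the brass pod and red pod where they were, with the hand over green. Next I press it.

```bash
python3 -m jog '[[0,0,0.15,0,0,0,0],[0,0,0.25,0,0,0,0],[0,0,0.33,0,0,0,0],[0,0,0.4,0,0,0,0],[0,0,0.44,0,0,0,0],[0,0,0.44,0,0,0,0],[0,0,0.44,0,0,0,0]]'
```

```text
clock: 7.45
tool_pos: [0.46, 0.1218, 0.0402]
orientation: [0.978, 0.206, 0.0, -0.0]
force: [0.1, -0.0, 4.8]
gripper_width: 0.0004
gripper_force: 2.4
```

```bash
python3 -m jog '[[0,0,0.03,0,0,0,0],[0,0,0.03,0,0,0,0],[0,0,0.03,0,0,0,0]]'; python3 -m jog '[[0,0,-0.4,0,0,0,0],[0,0,-1.4,0,0,0,0],[0,0,-2.5,0,0,0,0],[0,0,-3.6,0,0,0,0],[0,0,-4.4,0,0,0,0],[0,0,-4.4,0,0,0,0],[0,0,-4.4,0,0,0,0],[0,0,-4.4,0,0,0,0],[0,0,-4.4,0,0,0,0]]'; python3 -c "
from h import *
from bench import *
f=grab_frame('scene');cv2.imwrite('pics/s3.png',f['image'])"
```

```text
clock: 7.75
tool_pos: [0.4601, 0.1218, 0.0398]
orientation: [0.978, 0.206, 0.001, -0.0]
force: [-1.3, -0.4, 15.4]
gripper_width: 0.0007
gripper_force: 7.7
clock: 8.65
tool_pos: [0.4587, 0.1213, 0.2132]
orientation: [0.978, 0.206, -0.002, 0.0]
force: [0.3, -0.1, 0.2]
gripper_width: 0.0007
gripper_force: 0.0
```

View pics/s3.png

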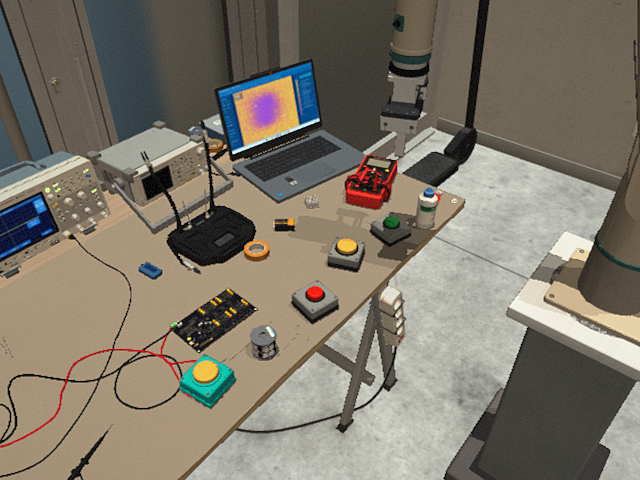

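The scene shows all pods and bystanders in place, with green at (391,223) and brass at (346,246). The hand is about 17 cm above the button and touching nothing.

```bash
python3 -c "
from bench import *
print(job_done())"
```

```text
the job is handed in; nothing more can be done
None
```

The static check is done and handed in: the fingertips rested on the brass pad for about 1.6 s (about 5 N, roughly 4 mm down, short of its stop), then pressed the green button fully down (force rose to 15 N at its stop), and the hand drew back about 17 cm clear at 8.7 s with the pods and bystanders looking unmoved.

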